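# Hang a second lens frame on the occupied hook

## Task

On the lamp assembly bench one black lens frame already hangs on the hook stand. Pull the other frame straight up out of its light slotted holder without tipping the holder or shoving it about, and hang it on the same hook in front of the first, hanging freely from the top of its opening with its lug up. Leave the first frame hanging where it is, and do not disturb the other things on the bench.

Things in the scene. Friction and masses are not known exactly. Their poses are not given: they have to be found in the camera images.
- new_frame: frame to hang: black plastic nine-sided ring, 8 mm thick, 110 mm across flats (116 wide), bars 12 mm deep, clear opening 86 mm. About 120 g. Origin: centre of the opening; x = normal of its plane, y = width, z = up to the lug. Flat foot 40 mm long at z -55 mm, top corner of the opening at z +46, ring's outside at z +58. Front and back alike. Starts upright in the holder's slot, foot on its floor
- new_frame_lug (a point): point in new_frame's flat upright lug, the part to grip (34 mm wide in y, 8 mm thick in x): 90 mm above the frame's origin, on its middle line, 20 mm below the lug's top, 32 mm above the ring's outside; axes as new_frame
- hung_frame: the first frame, same shape and axes as new_frame, loose, already hanging on the hook rod near the post: its centre lies 36 to 48 mm from the stand's origin along the stand's x, its plane square to the rod
- hook_stand: fixed steel hook stand: base plate 170 x 100 x 12 mm, upright post 18 mm thick at x +65 mm, and from the post's top a level rod 10 mm thick, its centre line 170 mm above the table at y = 0, running to x -65 mm. Origin: centre of the base's underside, on the table; z up, -x along the rod to its free end, roughly towards the robot. A frame hung on the rod has its centre 130 mm above the table
- hook_tip (a point): top of the rod's upturned free end, 189 mm above the table (14 mm above the rod's upper side), at x -65 mm, y 0 of hook_stand; axes as hook_stand. Nothing of the stand is higher
- holder: light (90 g) white plastic slotted holder standing loose on the table, 56 x 124 mm footprint, 40 mm high; an open-topped slot 12 mm wide (x) and 110 mm long (y), 34 mm deep, its floor 6 mm above the table. Origin: centre of the underside; z up, x across the slot. The frame in it has 2 mm of play on each face
- driver_a: bystander: white metal driver box, 115 x 38 x 30 mm, lying loose between the holder and the hook stand; origin at the centre of its underside, x along its length
- driver_b: bystander: another such driver box, 115 x 38 x 30 mm, lying loose beyond them; origin at the centre of its underside, x along its length
- lens: bystander: clear domed lens, 72 mm across and 27 mm high, loose on the table nearer the robot; origin at the centre of its underside
- tape_roll: bystander: grey roll 100 mm across, 45 mm high, loose on the right side; origin at the centre of its underside
- power_driver: bystander: red and black power screwdriver, 230 mm long, 44 mm high, lying loose on the left side; origin under its middle, x along it towards the bit
Things that resemble listed ones, but are neither listed nor needed, are in the scene too. What is shaped like the hook_stand but green or yellow is not meant.

How it is judged:
By the outcome, as a careful person would: the job done as asked, in the order asked, and still so for the second after the job is handed in, with the robot touching nothing.
It also fails if it takes over 54 s, if anything falls off the work surface, if the arm or the gripper's body presses on something with over 40 N, if the wrist force passes 120 N, or if a joint passes its speed limit or range.

## Robot

A 6-joint arm with a two-finger parallel gripper is mounted at the origin on the work surface. World frame = base frame: x ahead of the robot, y to its left, z up, the work surface at z = 0. Lengths are in m, angles in rad, forces in N, time in s.
With the tool pointing down it reaches from about 0.35 to 0.775 m from the base axis. Payload 5.5 kg.
Tool frame: the origin (TCP) lies between the finger pads; the fingertips stand 22 mm ahead of it and the grasp point (between the pads) lies 3 mm ahead of it (env.finger_overhang is the distance from the TCP to the fingertips, in m); y points along the fingers, x is the direction in which the jaws open and shut, and the axes are right-handed (so a half turn about y gives the same grasp; the last joint's range is limited). The gripper opens to 85 mm and grips with 20 to 120 N. Pads are 22 mm wide; open, the fingers measure 114 mm over their backs; the gripper's body (76 mm by 85 mm) begins 54 mm behind the grasp point. The pads swing forward as they close: fully open they stand 13 mm farther back than shut.
Start: joints at [-1.368, 0.313, 0.046, 1.304, 0, 1.431], TCP at [0.193, -0.542, 0.253] pointing down, gripper open.
Joint ranges: [-2.76, 2.76], [-0.86, 1.69], [-1.03, 1.26], [-2.2, 2.34], [-1.47, 1.5], [-3.14, 3.14]. Speed limits (rad/s): [2.57, 2.57, 3.14, 3.14, 3.14, 3.14].

## Interface

Orientations are given as a unit quaternion [w, x, y, z].
In Python, from workcell import monitor, cams, job, env gives the robot as it stands.
- The arm moves only by the tool drive_tool, never from a script. Its argument "plan" is text: rows parted by semicolons, each of 7 numbers parted by spaces: the opening, from -1 (shut) to 1 (fully open), then the shift along the tool's x, y, z in mm, then the turn, a rotation vector about the tool's x, y, z in degrees. In form: gripper x y z rx ry rz; .... A call has 1 to 8 rows; each row shifts and turns the pose as measured when the row begins, along the tool's axes as they then stand; what a row does not reach is not made up. A row lasts 1/8 s, in which the tool goes at most 62.5 mm and 10.7 degrees, less where a joint would pass 70% of its speed; a pose out of reach is approached as far as the arm can. A call is refused whole if a number of a shift passes 62.5 or a number of a turn 10.7, either way. A call with a gripper value outside its range is refused whole. The fingers move at their own pace and stop on an object; "grip_force" is the grip in N (left out, the last holds). Time passes only in rows, so rows that do not move let the fingers close. It gives the time, the measured TCP pose, the force and the opening at its end, in the units of the state.
- monitor.get_state(): the state, without advancing time (a new reading comes with each control period).
- cams.read_camera(name): name is "side" or "top"; returns (picture, depth): 480x640x3 uint8, red, green, blue; 480x640 float32, m along the optical axis (not along the pixel's ray), 0 where there is no reading.
- cams.calibration(name): a dict with "fx", "fy", "cx", "cy" (pixels), "R" (3x3) and "t" (3): a world point X has camera coordinates R X + t. Camera axes: x right, y down, z forward; pixel columns grow to the right and rows downward; lengths in m; the calibration is good to about 2 mm. A picture is of the moment at which its call begins. calibration takes no time and is no camera call.
- job.hand_in(): hands the job in, once; it reports no verdict.
The state is a dict: "clock": time; "joint_pos": joint angles; "qvel": joint speeds; "tau": joint torques, N m; "tcp_pos": TCP position; "orientation": TCP orientation; "wrist_force": force on the tool from outside, world axes, zero at the start; "ft_torque": the same for the moment, N m; "finger_gap": finger opening in m.
Only numpy, scipy, OpenCV 4.12 (cv2) and the standard library are available. Lean on these libraries where they do the work, as an engineer would, in place of code of your own. Each camera call takes 0.05 s, during which the arm holds its last target.

## Working session

There is one attempt and no reset: what is moved stays moved. The work goes in short steps, Python scripts to look and compute and a tool call to move; the robot and the scene stay as the last step left them, time stands still between calls to the robot, and variables do not carry over. Pictures are saved under pics/ and viewed, and the job is handed in when it is done.

Besides the shell and the picture viewer there is one more tool, called after "Request:" as name(argument=value, ...), one argument or row to a line, values as JSON. drive_tool: Moves the arm, as the interface text tells. Its arguments: {"type":"object","properties":{"plan":{"type":"string"},"grip_force":{"type":"number"}},"required":["plan"]}

```bash
mkdir -p pics; ls; python3 - <<'E'
from workcell import monitor, cams, job, env
import cv2,numpy as np
print(monitor.get_state())
for n in("side","top"):
    p,d=cams.read_camera(n); np.savez(f"pics/{n}0.npz",p=p,d=d); cv2.imwrite(f"pics/{n}0.png",p[:,:,::-1]); print(n,cams.calibration(n),(d>0).mean())
print(env.finger_overhang)
E
```

```text
pics
{'clock': 0.0, 'joint_pos': array([-1.36760515e+00,  3.13971309e-01,  4.49990770e-02,  1.30362671e+00,
       -2.35889829e-05,  1.43116985e+00]), 'qvel': array([ 0.00033614,  0.00102035,  0.00061453, -0.00026445, -0.00078491,
        0.0017978 ]), 'tau': array([ 1.13254082e-03, -4.80625749e+01,  2.98535174e+01,  1.92655879e-02,
       -3.22753122e-04, -3.48161819e-06]), 'tcp_pos': array([ 0.1931554 , -0.54108288,  0.25243362]), 'orientation': array([ 0.57838786, -0.57752782,  0.40785765, -0.40691674]), 'wrist_force': array([ 0.60580624, -0.76658092, -0.19784199]), 'ft_torque': array([-0.08144631,  0.02234745,  0.03174735]), 'finger_gap': 0.08536461188031289}
side {'fx': 483.07592364955053, 'fy': 483.07592364955053, 'cx': 311.1340743604516, 'cy': 235.64863958020658, 'R': array([[-0.95144465, -0.30722521,  0.01912457],
       [-0.2477332 ,  0.72736609, -0.63997409],
       [ 0.18270561, -0.61363772, -0.76815845]]), 't': array([0.44175443, 0.16141108, 1.10548241])} 0.9958984375
top {'fx': 598.480394763586, 'fy': 598.480394763586, 'cx': 322.1486704097059, 'cy': 240.4070289787602, 'R': array([[ 0.01990974, -0.99975553, -0.00961661],
       [-0.99750438, -0.01921139, -0.06794067],
       [ 0.06773931,  0.01094529, -0.99764302]]), 't': array([0.0267296 , 0.47013618, 1.61687586])} 0.995966796875
0.022
```

View pics/side0.png

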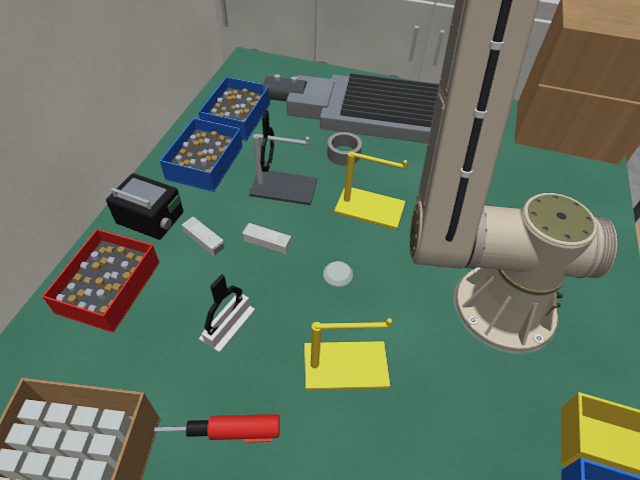

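View pics/top0.png

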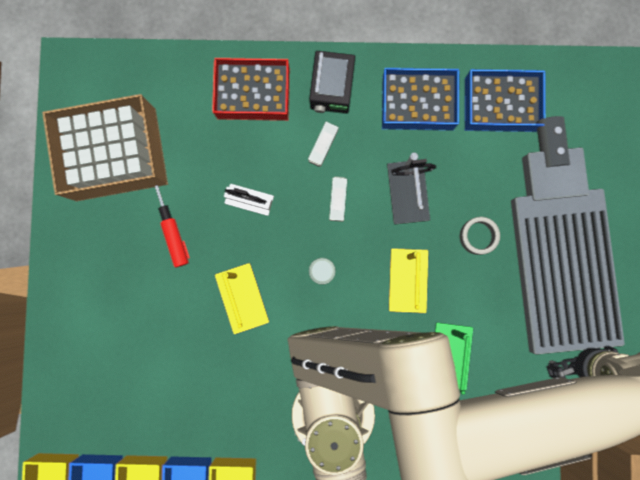

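The top view shows the holder with its frame at about (248,199) and the grey hook stand at (410,190), with the first frame near its post at (412,168). The two drivers are at (323,143) and (338,198), and the lens is at (322,271). Next I'll measure them.

```bash
cat > h.py <<'E'
import numpy as np,cv2
from workcell import cams
def cal(n):
    c=cams.calibration(n); return c
def world(n,d):
    c=cal(n); v,u=np.mgrid[0:480,0:640]
    P=np.stack([(u-c['cx'])/c['fx']*d,(v-c['cy'])/c['fy']*d,d],-1)
    return (P-c['t'])@c['R']
def proj(n,X):
    c=cal(n); q=np.asarray(X)@c['R'].T+c['t']; return q[...,:2]/q[...,2:]*[c['fx'],c['fy']]+[c['cx'],c['cy']]
def ray(n,uv,z):
    c=cal(n); uv=np.atleast_2d(uv).astype(float)
    dr=np.c_[(uv[:,0]-c['cx'])/c['fx'],(uv[:,1]-c['cy'])/c['fy'],np.ones(len(uv))]@c['R']
    o=-c['R'].T@c['t']; return o+dr*((z-o[2])/dr[:,2])[:,None]
def tri(uvs,uvt):
    o=[];d=[]
    for n,uv in(("side",uvs),("top",uvt)):
        c=cal(n); v=np.array([(uv[0]-c['cx'])/c['fx'],(uv[1]-c['cy'])/c['fy'],1])@c['R']; o.append(-c['R'].T@c['t']); d.append(v/np.linalg.norm(v))
    A=np.stack([d[0],-d[1]],1); s=np.linalg.lstsq(A,o[1]-o[0],rcond=None)[0]
    a=o[0]+s[0]*d[0]; b=o[1]+s[1]*d[1]; return (a+b)/2,np.linalg.norm(a-b)
def load(n,k):
    z=np.load(f"pics/{n}{k}.npz"); return z['p'],z['d']
E
python3 - <<'E'
from h import *
for n,rois in(("top",dict(holder=(215,175,285,225),stand=(380,145,445,230))),("side",dict(holder=(190,265,265,355),stand=(240,105,325,210)))):
    p,d=load(n,0); W=world(n,d)
    for k,(a,b,c,e) in rois.items():
        cv2.imwrite(f"pics/{n}_{k}0.png",cv2.resize(p[b:e,a:c,::-1],None,fx=7 if n=='top' else 6,fy=7 if n=='top' else 6,interpolation=cv2.INTER_CUBIC))
        Q=W[b:e,a:c].reshape(-1,3); C=p[b:e,a:c].reshape(-1,3).astype(int)
        zz=Q[:,2]; print(n,k,"zmin/max",zz.min(),zz.max())
        dark=C.max(1)<60
        wh=C.min(1)>150
        for nm,m in(("dark",dark),("white",wh)):
            q=Q[m]; 
            for lo,hi in((.0,.02),(.03,.05),(.05,.09),(.09,.13),(.13,.15),(.15,.18),(.18,.22)):
                s=q[(q[:,2]>lo)&(q[:,2]<hi)]
                if len(s)>3:
                    mu=s[:,:2].mean(0); r=cv2.minAreaRect(s[:,:2].astype(np.float32)); print(n,k,nm,lo,hi,len(s),mu.round(4),np.round(r[0],4),np.round(r[1],4),round(r[2],1))
E
```

```text
top holder zmin/max -0.012779629980668906 1.645263321518747
top holder dark 0.03 0.05 10 [0.5842 0.2561] [0.5799 0.2416] [0.081  0.0027] 73.9
top holder dark 0.05 0.09 15 [0.576  0.2321] [0.5783 0.2411] [0.1054 0.0043] 74.8
top holder dark 0.09 0.13 53 [0.5775 0.2399] [0.5781 0.2394] [0.0932 0.0049] 75.6
top holder dark 0.13 0.15 13 [0.5765 0.2398] [0.5765 0.2407] [0.0301 0.0034] 81.9
top holder dark 0.15 0.18 21 [0.5765 0.2398] [0.5769 0.2406] [0.0321 0.0031] 78.0
top holder white 0.0 0.02 402 [0.5762 0.2391] [0.5821 0.245 ] [0.1349 0.0592] 75.3
top holder white 0.03 0.05 209 [0.5736 0.2331] [0.5802 0.24  ] [0.1237 0.029 ] 75.2
top holder white 0.05 0.09 5 [0.5677 0.1887] [0.5677 0.1879] [0.0097 0.006 ] 24.8
top holder white 0.09 0.13 7 [0.5779 0.2176] [0.5825 0.2334] [0.077  0.0016] 74.7
top holder white 0.15 0.18 6 [0.5834 0.2383] [0.5839 0.2402] [0.0335 0.0013] 75.9
top stand zmin/max -0.015185174437452244 1.645263321518747
top stand dark 0.05 0.09 5 [ 0.6455 -0.1827] [ 0.6458 -0.1956] [0.004  0.0499] 3.4
top stand dark 0.09 0.13 56 [ 0.6485 -0.199 ] [ 0.6555 -0.1927] [0.0237 0.0
[... 1373 characters left out ...]
364 0.3818] 41.0
side stand dark 0.05 0.09 37 [ 0.6463 -0.1923] [ 0.6532 -0.1861] [0.0232 0.0632] 7.3
side stand dark 0.09 0.13 94 [ 0.6462 -0.1905] [ 0.6531 -0.1843] [0.0248 0.1005] 6.7
side stand dark 0.13 0.15 27 [ 0.6422 -0.1577] [ 0.6526 -0.1858] [0.0211 0.105 ] 7.1
side stand dark 0.15 0.18 80 [ 0.6426 -0.1707] [ 0.6459 -0.1853] [0.0095 0.1029] 7.2
side stand dark 0.18 0.22 86 [ 0.6435 -0.1831] [ 0.6462 -0.1901] [0.0092 0.0375] 6.9
side stand white 0.03 0.05 8 [ 0.8394 -0.4605] [ 0.8396 -0.4604] [0.0052 0.0129] 57.7
side stand white 0.15 0.18 113 [ 0.6122 -0.1935] [ 0.6141 -0.1943] [0.133  0.0107] 7.1
side stand white 0.18 0.22 6 [ 0.544  -0.2021] [ 0.5444 -0.2023] [0.0052 0.0028] 33.6
```

```bash
cd pics; python3 -c "
import cv2,numpy as np
a=[cv2.imread(f) for f in('top_holder0.png','side_holder0.png','top_stand0.png','side_stand0.png')]
for n,(x,y) in(('m1',a[:2]),('m2',a[2:])):
  h=max(x.shape[0],y.shape[0]); p=lambda i:cv2.copyMakeBorder(i,0,h-i.shape[0],0,0,0)
  m=np.hstack([p(x),p(y)]);print(m.shape);s=min(1,800/m.shape[1],600/m.shape[0]);cv2.imwrite(n+'.png',cv2.resize(m,None,fx=s,fy=s))
"
```

```text
(540, 940, 3)
(630, 965, 3)
```

View pics/m1.png

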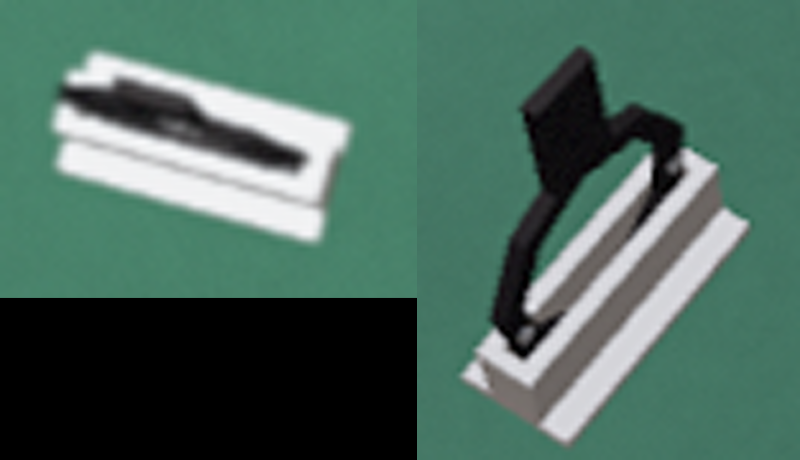

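View pics/m2.png

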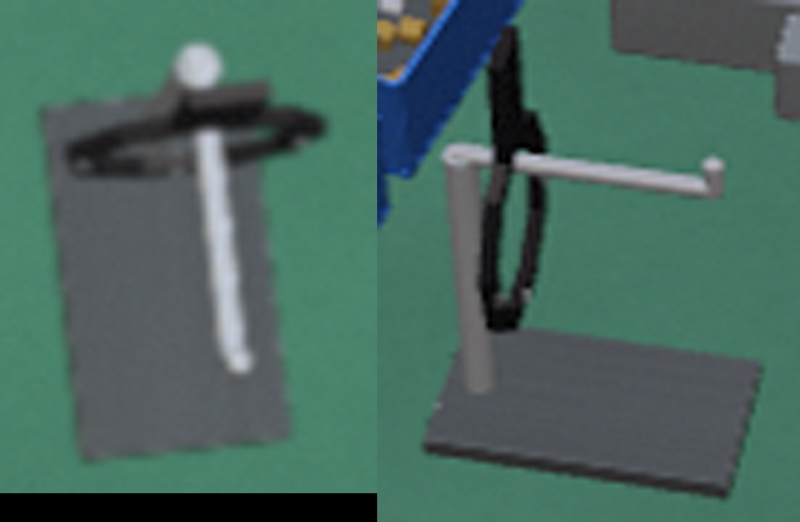

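The crops show the frame upright in the holder with its lug up, and the rod with its upturned tip facing the robot. The first frame hangs close to the post. Depth from the two views agrees within about 2-4 mm. I'll refine the axes and check the path for obstacles.

```bash
python3 - <<'E'
from h import *
from workcell import monitor
from scipy.spatial.transform import Rotation as R
def line(s):
    m=s[:,:2].mean(0); l=cv2.fitLine(s[:,:2].astype(np.float32),cv2.DIST_HUBER,0,.01,.01).ravel(); return m.round(4),np.degrees(np.arctan2(l[1],l[0])).round(2)
for n,A,B in(("top",(215,175,285,225),(380,145,445,230)),("side",(190,265,265,355),(240,105,325,210))):
    p,d=load(n,0); W=world(n,d); C=p.astype(int)
    def sel(r,m,lo,hi):
        k=np.zeros((480,640),bool);k[r[1]:r[3],r[0]:r[2]]=1
        return W[k&m&(W[...,2]>lo)&(W[...,2]<hi)]
    dark=C.max(-1)<70; wh=C.min(-1)>140
    print(n,"ring",line(sel(A,dark,.08,.13)),"holder top",line(sel(A,wh,.03,.05)),"lug",line(sel(A,dark,.13,.18)))
    r=sel(B,wh,.155,.18); print("rod",line(r),r[:,0].min(),r[:,0].max(),r[:,2].max())
    t=sel(B,wh,.181,.2);print("tip",t.mean(0),t.max(0))
    f=sel(B,dark,.1,.26); print("hung",line(f),f[:,2].max())
    g=sel(B,(C.max(-1)<120)&(np.ptp(C,-1)<20),.004,.02); rr=cv2.minAreaRect(g[:,:2].astype(np.float32)); print("base",rr)
    hsv=cv2.cvtColor(p,cv2.COLOR_RGB2HSV); y=cv2.inRange(hsv,(22,150,60),(32,255,255))>0
    nn,lab=cv2.connectedComponents(y.astype(np.uint8))
    for i in range(1,nn):
        q=W[(lab==i)]; 
        if len(q)>300: hi=q[q[:,2]>.1]; print("yellow",q.mean(0).round(3),"hi",hi.min(0).round(3) if len(hi) else 0,hi.max(0).round(3) if len(hi) else 0)
s=monitor.get_state(); q=s['orientation']; print(R.from_quat(q[[1,2,3,0]]).as_matrix().round(3))
E
```

```text
top ring (array([0.5772, 0.2381]), np.float32(75.23)) holder top (array([0.5738, 0.2333]), np.float32(78.14)) lug (array([0.5772, 0.2397]), np.float32(75.39))
rod (array([ 0.6139, -0.1974]), np.float32(7.19)) 0.5509263672520446 0.6825527593584416 0.1795582819843771
tip [ 0.54867311 -0.20505191  0.18713366] [ 0.58216007 -0.19932219  0.19649908]
hung (array([ 0.6461, -0.1884]), np.float32(-83.27)) 0.24405326836210728
base ((0.6085965037345886, -0.19790701568126678), (0.16752368211746216, 0.09934468567371368), 6.575826644897461)
yellow [ 0.365 -0.196  0.04 ] hi [ 0.296 -0.21   0.108] [0.439 0.018 1.645]
yellow [0.309 0.249 0.035] hi [0.244 0.018 0.104] [0.377 0.283 1.645]
yellow [-0.142  0.746  0.044] hi [0.359 0.018 1.645] [0.359 0.018 1.645]
yellow [-0.14   0.503  0.043] hi [0.359 0.018 1.645] [0.359 0.018 1.645]
yellow [-0.138  0.259  0.04 ] hi [0.359 0.018 1.645] [0.359 0.018 1.645]
side ring (array([0.5788, 0.2529]), np.float32(74.4)) holder top (array([0.5779, 0.2468]), np.float32(74.15)) lug (array([0.5771, 0.2471]), np.float32(74.51))
rod (array([ 0.6117, -0.1937]), np.float32(7.04)) 0.5474527379209976 0.6806324049897318 0.17829784389375353
tip [ 0.54398561 -0.20208742  0.18799284] [ 0.5465716  -0.19970185  0.18939487]
hung (array([ 0.6438, -0.179 ]), np.float32(-83.84)) 0.24314529745328448
base ((0.6235386729240417, -0.33350008726119995), (0.16894640028476715, 0.3842058777809143), 6.66608190536499)
yellow [ 0.368 -0.19   0.041] hi [ 0.258 -0.205  0.101] [0.437 0.697 0.944]
yellow [0.308 0.263 0.039] hi [0.242 0.23  0.1  ] [0.376 0.697 0.944]
yellow [-0.178  0.248  0.035] hi [0.258 0.697 0.944] [0.258 0.697 0.944]
[[ 0.336 -0.     0.942]
 [-0.942  0.002  0.336]
 [-0.002 -1.     0.   ]]
```

Request:
drive_tool(
  plan="1 0 -60 0 0 0 0; 1 0 -10 0 0 -10.6 0; 1 0 0 0 0 -10.6 0; 1 0 0 0 0 -10.6 0; 1 0 0 0 0 -10.6 0; 1 0 0 0 0 -10.6 0; 1 0 0 0 0 -2 0; 1 0 0 0 0 0 0",
)

```text
clock: 1.1
tcp_pos: [0.1924, -0.5376, 0.3183]
orientation: [0.707, -0.696, 0.09, -0.086]
wrist_force: [-0.4, -0.3, 0.2]
finger_gap: 0.0856
```

```bash
cat > st.py <<'E'
import sys,numpy as np
from workcell import monitor
from scipy.spatial.transform import Rotation as R
s=monitor.get_state(); q=s['orientation']; M=R.from_quat(q[[1,2,3,0]]).as_matrix()
x=M[:,0]
print("t",round(s['clock'],2),"tcp",s['tcp_pos'].round(4),"jawyaw",np.degrees(np.arctan2(x[1],x[0])).round(2),"down",M[:,1].round(4),"F",s['wrist_force'].round(1),"T",s['ft_torque'].round(2),"gap",round(s['finger_gap'],4),"q",s['joint_pos'].round(2))
if len(sys.argv)>3:
    g=np.array(list(map(float,sys.argv[1:4]))); yaw=np.radians(float(sys.argv[4]))
    # desired: jaw x at yaw, y down
    X=np.array([np.cos(yaw),np.sin(yaw),0]);Y=np.array([0,0,-1.]);D=np.stack([X,Y,np.cross(X,Y)],1)
    print("shift mm tool",((g-s['tcp_pos'])@M*1000).round(1),"rot deg tool",np.degrees(R.from_matrix(M.T@D).as_rotvec()).round(2))
E
python3 st.py 0.577 0.243 0.30 -15.2
```

```text
t 1.1 tcp [ 0.1924 -0.5376  0.3183] jawyaw -14.32 down [-0.0032  0.0155 -0.9999] F [-0.4 -0.3  0.2] T [0.03 0.02 0.01] gap 0.0856 q [-1.37  0.31  0.2   1.48 -0.    0.45]
shift mm tool [179.7  29.1 851.1] rot deg tool [-0.81  0.88 -0.4 ]
```

Request:
drive_tool(
  plan="1 11 0 53 0 0 0; 1 11 0 53 0 0 0; 1 11 0 53 0 0 0; 1 11 0 53 0 0 0; 1 11 0 53 0 0 0; 1 11 0 53 0 0 0; 1 11 0 53 0 0 0; 1 11 0 53 0 0 0",
)

```text
clock: 2.1
tcp_pos: [0.3879, -0.1413, 0.3213]
orientation: [0.707, -0.695, 0.096, -0.092]
wrist_force: [0.8, -0.9, 0.6]
finger_gap: 0.0855
```

```bash
python3 st.py 0.577 0.243 0.30 -15.2
```

```text
t 2.1 tcp [ 0.3879 -0.1413  0.3213] jawyaw -15.27 down [-0.0024  0.0181 -0.9998] F [ 0.8 -0.9  0.6] T [-0.04 -0.05  0.04] gap 0.0855 q [-0.55 -0.01 -0.17  1.42  0.01  1.28]
shift mm tool [ 81.4  27.8 420.1] rot deg tool [-0.97 -0.07 -0.41]
```

Request:
drive_tool(
  plan="1 11 0 55 -0.5 0 -0.2; 1 11 0 55 -0.5 0 -0.2; 1 11 0 55 0 0 0; 1 11 0 55 0 0 0; 1 11 0 55 0 0 0; 1 11 0 55 0 0 0; 1 8 0 50 0 0 0; 1 6 10 40 0 0 0",
)

```text
clock: 3.1
tcp_pos: [0.5815, 0.2576, 0.312]
orientation: [-0.7, 0.701, -0.095, 0.097]
wrist_force: [0.2, -0.3, -0.4]
finger_gap: 0.0854
```

```bash
python3 st.py 0.577 0.243 0.30 -15.2
```

```text
t 3.1 tcp [0.5815 0.2576 0.312 ] jawyaw -15.59 down [ 0.0035 -0.0024 -1.    ] F [ 0.2 -0.3 -0.4] T [-0.02 -0.07 -0.02] gap 0.0854 q [ 0.29  0.43  0.36  1.5  -0.    2.14]
shift mm tool [ -0.5  12.  -15.2] rot deg tool [ 0.08 -0.39  0.23]
```

Request:
drive_tool(
  plan="1 0 0 -15 0 -0.3 0.2; 1 0 10 0 0 0 0; 0.3 0 40 0 0 0 0; 0 0 40 0 0 0 0; 0 0 30 0 0 0 0; 0 0 0 0 0 0 0; 0 0 0 0 0 0 0",
)

```text
clock: 3.98
tcp_pos: [0.5758, 0.24, 0.1874]
orientation: [-0.7, 0.701, -0.096, 0.096]
wrist_force: [-0.0, -0.1, -0.7]
finger_gap: 0.0426
```

```bash
python3 st.py 0.577 0.243 0.154 -15.2; python3 - <<'E'
from h import *
from workcell import cams
for n in("side","top"):
    p,d=cams.read_camera(n); np.savez(f"pics/{n}1.npz",p=p,d=d)
    a,b,c,e=(180,190,290,355) if n=="side" else (190,160,290,240)
    cv2.imwrite(f"pics/{n}1.png",cv2.resize(p[b:e,a:c,::-1],None,fx=3.6 if n=="side" else 4,fy=3.6 if n=="side" else 4,interpolation=cv2.INTER_CUBIC))
E
```

```text
t 3.98 tcp [0.5758 0.24   0.1874] jawyaw -15.63 down [-0.001  -0.0014 -1.    ] F [-0.  -0.1 -0.7] T [-0.02 -0.    0.02] gap 0.0426 q [ 0.27  0.43  0.06  1.2  -0.    2.11]
shift mm tool [ 0.4 33.4  3.3] rot deg tool [ 0.09 -0.43 -0.03]
```

View pics/side1.png

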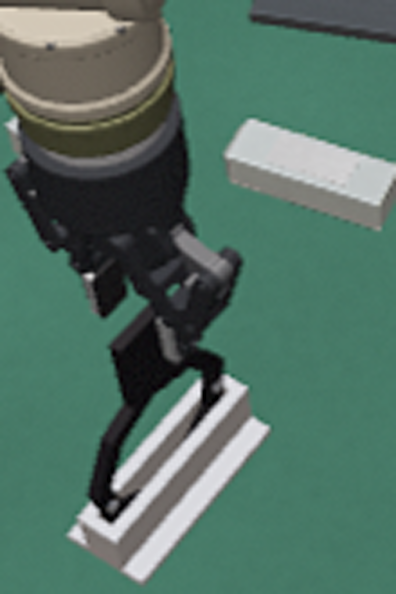

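In this crop the fingers straddle the lug at about (150,340), and the frame and holder haven't moved. I'll descend and then close gently.

Request:
drive_tool(
  plan="0 0 17 2 0 -0.3 0; 0 0.3 17 1 0 0 0; -0.3 0 0 0 0 0 0; -0.5 0 0 0 0 0 0; -0.5 0 0 0 0 0 0",
  grip_force=20,
)

```text
clock: 4.7
tcp_pos: [0.5793, 0.2441, 0.1549]
orientation: [0.701, -0.7, 0.092, -0.096]
wrist_force: [0.2, -0.0, 0.1]
finger_gap: 0.0215
```

```bash
python3 st.py 0.577 0.243 0.154 -15.2; python3 - <<'E'
from h import *
from workcell import cams
p,d=cams.read_camera("side")
a,b,c,e=(180,190,290,355)
cv2.imwrite(f"pics/side2.png",cv2.resize(p[b:e,a:c,::-1],None,fx=3.6,fy=3.6,interpolation=cv2.INTER_CUBIC))
E
```

```text
t 4.7 tcp [0.5793 0.2441 0.1549] jawyaw -15.26 down [ 5.6e-03  6.0e-04 -1.0e+00] F [ 0.2 -0.   0.1] T [-0.03  0.05  0.01] gap 0.0215 q [ 0.27  0.45  0.01  1.12 -0.    2.11]
shift mm tool [-1.9  0.8 -1.6] rot deg tool [-0.12 -0.06  0.3 ]
```

View pics/side2.png

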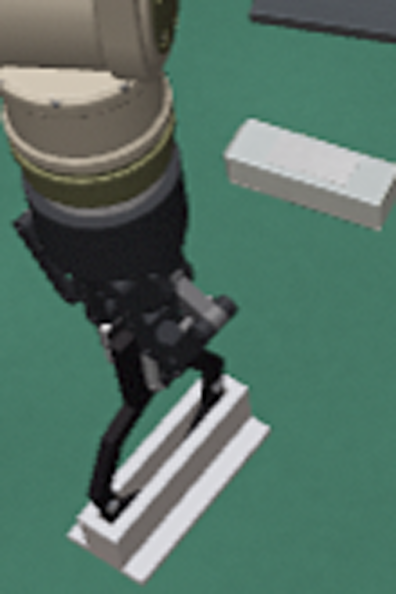

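Request:
drive_tool(
  plan="-0.5 -2 0 -1 0 0 0.3; -0.5 0 0 0 0 0 0; -0.5 0 0 0 0 0 0",
)

```text
clock: 5.12
tcp_pos: [0.5774, 0.2437, 0.1559]
orientation: [0.702, -0.7, 0.093, -0.094]
wrist_force: [0.0, -1.0, -0.4]
finger_gap: 0.0212
```

```bash
python3 st.py 0.577 0.243 0.154 -15.2;python3 st.py 0.577 0.243 0.154 -15.2
```

```text
t 5.12 tcp [0.5774 0.2437 0.1559] jawyaw -15.26 down [ 0.0018  0.0026 -1.    ] F [ 0.  -1.  -0.4] T [ 0.02 -0.03  0.05] gap 0.0212 q [0.27 0.45 0.01 1.13 0.   2.11]
shift mm tool [-0.2  1.8 -0.8] rot deg tool [-0.17 -0.06  0.06]
t 5.12 tcp [0.5774 0.2437 0.1559] jawyaw -15.26 down [ 0.0018  0.0026 -1.    ] F [ 0.  -1.  -0.4] T [ 0.02 -0.03  0.05] gap 0.0212 q [0.27 0.45 0.01 1.13 0.   2.11]
shift mm tool [-0.2  1.8 -0.8] rot deg tool [-0.17 -0.06  0.06]
```

Centred. Closing in small steps and watching for lateral force.

Request:
drive_tool(
  plan="-0.65 0 0 0 0 0 0; -0.75 0 0 0 0 0 0; -0.78 0 0 0 0 0 0; -0.8 0 0 0 0 0 0",
)

```text
clock: 5.62
tcp_pos: [0.5775, 0.2437, 0.1559]
orientation: [0.702, -0.7, 0.093, -0.094]
wrist_force: [-0.2, 0.1, 0.6]
finger_gap: 0.0089
```

```bash
python3 st.py 0.577 0.243 0.154 -15.2
```

```text
t 5.62 tcp [0.5775 0.2437 0.1559] jawyaw -15.26 down [ 0.002   0.0025 -1.    ] F [-0.2  0.1  0.6] T [-0.03 -0.07  0.05] gap 0.0089 q [0.27 0.45 0.01 1.13 0.   2.11]
shift mm tool [-0.4  1.9 -0.8] rot deg tool [-0.17 -0.06  0.07]
```

Request:
drive_tool(
  plan="-1 0 0 0 0 0 0; -1 0 0 0 0 0 0; -1 0 0 0 0 0 0; -1 0 0 0 0 0 0",
  grip_force=50,
)

```text
clock: 6.12
tcp_pos: [0.5777, 0.2437, 0.156]
orientation: [0.702, -0.7, 0.093, -0.095]
wrist_force: [-0.1, -0.0, 0.4]
finger_gap: 0.0073
```

```bash
python3 st.py 0.577 0.243 0.154 -15.2
```

```text
t 6.12 tcp [0.5777 0.2437 0.156 ] jawyaw -15.26 down [ 0.0024  0.0026 -1.    ] F [-0.1 -0.   0.4] T [-0.05 -0.12 -0.  ] gap 0.0073 q [0.27 0.45 0.01 1.13 0.   2.11]
shift mm tool [-0.5  2.  -0.9] rot deg tool [-0.18 -0.06  0.1 ]
```

Request:
drive_tool(
  plan="-1 0 -4 0 0 0 0; -1 0 -5 0 0 0 0; -1 0 -5 0 0 0 0",
)

```text
clock: 6.5
tcp_pos: [0.577, 0.2434, 0.1698]
orientation: [0.702, -0.7, 0.094, -0.094]
wrist_force: [-0.3, 1.0, -1.4]
finger_gap: 0.0073
```

```bash
python3 st.py 0.5777 0.2437 0.20 -15.2; python3 - <<'E'
from h import *
from workcell import cams
p,d=cams.read_camera("side")
a,b,c,e=(180,190,290,355)
cv2.imwrite(f"pics/side3.png",cv2.resize(p[b:e,a:c,::-1],None,fx=3.6,fy=3.6,interpolation=cv2.INTER_CUBIC))
E
```

```text
t 6.5 tcp [0.577  0.2434 0.1698] jawyaw -15.26 down [ 2.0e-04  1.9e-03 -1.0e+00] F [-0.3  1.  -1.4] T [ 0.02 -0.08  0.02] gap 0.0073 q [0.27 0.44 0.03 1.16 0.   2.11]
shift mm tool [  0.6 -30.2   0.5] rot deg tool [-0.11 -0.06 -0.02]
```

View pics/side3.png

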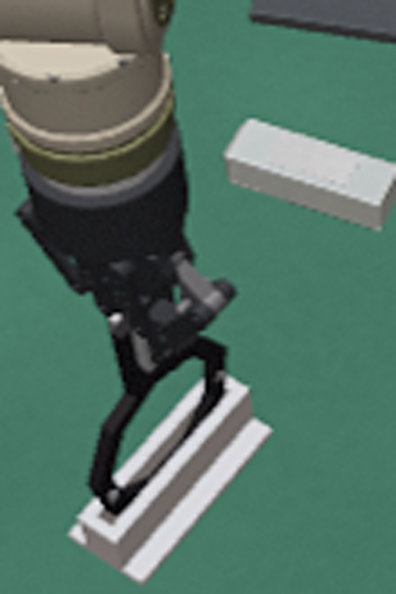

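The frame has risen about 14 mm with a 1.4 N weight reading, and the holder is still in place. I'll keep lifting.

Request:
drive_tool(
  plan="-1 0 -6 0 0 0 0; -1 0 -6 0 0 0 0; -1 0 -6 0 0 0 0; -1 0 -6 0 0 0 0; -1 0 -8 0 0 0 0; -1 0 -15 0 0 0 0; -1 0 -30 0 0 0 0; -1 0 -25 0 0 0 0",
)

```text
clock: 7.55
tcp_pos: [0.5761, 0.2431, 0.2772]
orientation: [0.701, -0.7, 0.095, -0.093]
wrist_force: [0.2, 0.6, -1.5]
finger_gap: 0.0078
```

```bash
python3 st.py 0.505 -0.2085 0.262 7.1; python3 - <<'E'
from h import *
from workcell import cams
for n in("side","top"):
    p,d=cams.read_camera(n); np.savez(f"pics/{n}4.npz",p=p,d=d); cv2.imwrite(f"pics/{n}4.png",p[...,::-1])
E
```

```text
t 7.55 tcp [0.5761 0.2431 0.2772] jawyaw -15.26 down [-0.0017  0.0017 -1.    ] F [ 0.2  0.6 -1.5] T [-0.04 -0.06 -0.06] gap 0.0078 q [0.27 0.41 0.25 1.41 0.   2.11]
shift mm tool [  50.3   14.5 -454.4] rot deg tool [ -0.09 -22.36  -0.1 ]
```

View pics/side4.png

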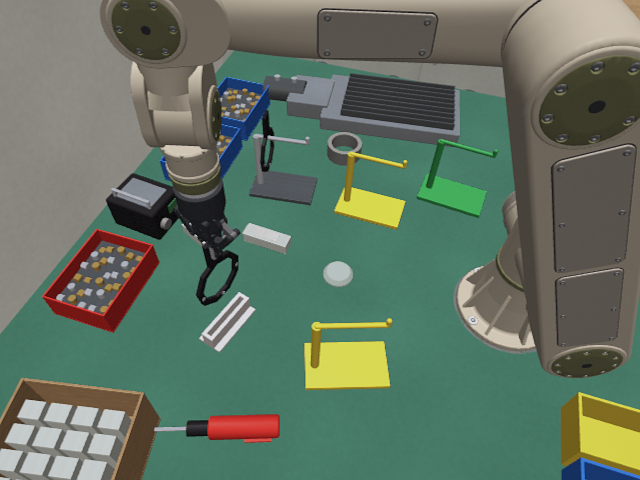

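The frame is clear at (217,277), and the holder at (228,321) hasn't moved. Turning to the rod's heading.

Request:
drive_tool(
  plan="-1 0 0 0 0 -7 0; -1 0 0 0 0 -7 0; -1 0 0 0 0 -7 0; -1 0 0 0 0 -1.5 0; -1 0 0 0 0 0 0",
)

```text
clock: 8.28
tcp_pos: [0.5768, 0.2433, 0.2769]
orientation: [0.706, -0.705, -0.049, 0.048]
wrist_force: [-0.3, 0.3, -1.0]
finger_gap: 0.0075
```

```bash
python3 st.py 0.495 -0.2098 0.256 7.1
```

```text
t 8.28 tcp [0.5768 0.2433 0.2769] jawyaw 7.82 down [ 0.0012  0.0025 -1.    ] F [-0.3  0.3 -1. ] T [-0.04 -0.05 -0.  ] gap 0.0075 q [0.27 0.41 0.24 1.4  0.   1.7 ]
shift mm tool [-142.7   19.7 -437.8] rot deg tool [-0.13  0.72  0.09]
```

Request:
drive_tool(
  plan="-1 -18 0 -20 0 0.7 0; -1 -18 0 -35 0 0 0; -1 -18 0 -40 0 0 0; -1 -18 0 -40 0 0 0; -1 -15 0 -40 0 0 0; -1 -15 0 -40 0 0 0; -1 -12 0 -40 0 0 0; -1 -5 0 -25 0 0 0",
)

```text
clock: 9.28
tcp_pos: [0.4894, -0.0555, 0.2741]
orientation: [0.707, -0.705, -0.041, 0.04]
wrist_force: [0.1, 0.6, -1.6]
finger_gap: 0.0078
```

```bash
python3 st.py 0.495 -0.2098 0.256 7.1
```

```text
t 9.28 tcp [ 0.4894 -0.0555  0.2741] jawyaw 6.6 down [ 0.0017  0.0018 -1.    ] F [ 0.1  0.6 -1.6] T [-0.02 -0.02  0.02] gap 0.0078 q [-0.28  0.15 -0.12  1.31  0.    1.18]
shift mm tool [ -12.2   17.9 -154. ] rot deg tool [-0.09 -0.5   0.11]
```

Request:
drive_tool(
  plan="-1 -3 0 -38 0 -0.4 0; -1 -3 4 -38 0 0 0; -1 -3 4 -38 0 0 0; -1 -3 4 -26 0 0 0; -1 0 4 -12 0 0 0; -1 0 0 0 0 0 0; -1 0 0 0 0 0 0",
)

```text
clock: 10.15
tcp_pos: [0.4944, -0.2134, 0.2572]
orientation: [0.707, -0.705, -0.04, 0.038]
wrist_force: [-0.0, 0.4, -1.7]
finger_gap: 0.0076
```

```bash
python3 st.py 0.495 -0.2098 0.256 7.1;  python3 - <<'E'
from h import *
from workcell import cams
for n in("side","top"):
    p,d=cams.read_camera(n); np.savez(f"pics/{n}5.npz",p=p,d=d)
    a,b,c,e=(230,90,350,215) if n=="side" else (360,130,460,230)
    cv2.imwrite(f"pics/{n}5.png",cv2.resize(p[b:e,a:c,::-1],None,fx=4,fy=4,interpolation=cv2.INTER_CUBIC))
E
cd pics; python3 -c "
import cv2,numpy as np
a=cv2.imread('side5.png');b=cv2.imread('top5.png')[:,:320]
h=max(a.shape[0],b.shape[0]);p=lambda i:cv2.copyMakeBorder(i,0,h-i.shape[0],0,0,0)
cv2.imwrite('m5.png',np.hstack([p(a),p(b)]))"
```

```text
t 10.15 tcp [ 0.4944 -0.2134  0.2572] jawyaw 6.34 down [ 0.0028  0.0026 -1.    ] F [-0.   0.4 -1.7] T [0.01 0.04 0.04] gap 0.0076 q [-0.56  0.24 -0.04  1.29  0.    0.9 ]
shift mm tool [1.  1.2 3.5] rot deg tool [-0.13 -0.76  0.18]
```

View pics/m5.png

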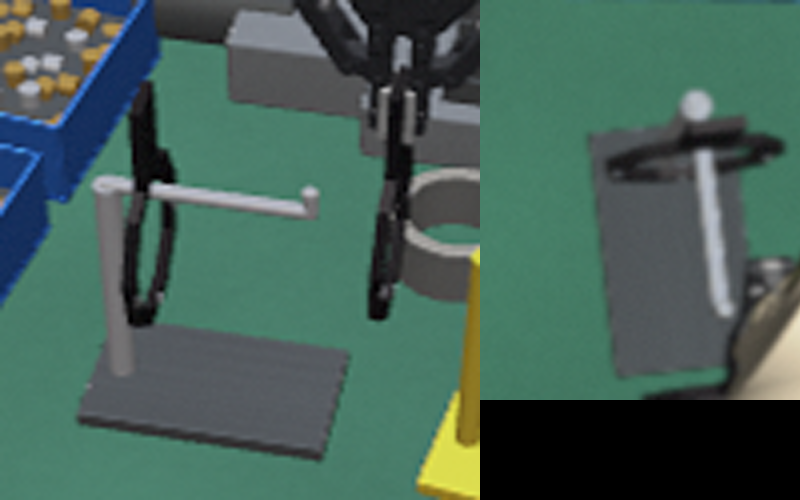

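The held frame is upright in front of the hook tip: frame at (390,230) and tip at (310,195) in the enlarged crop. I'll measure it before threading.

```bash
python3 - <<'E'
from h import *
p,d=load("side",5); W=world("side",d); C=p.astype(int)
k=np.zeros((480,640),bool);k[110:180,315:345]=1
m=k&(C.max(-1)<80)&(W[...,0]>.45)&(W[...,0]<.53)&(W[...,2]>.05)
q=W[m]; 
for lo,hi in((.05,.1),(.1,.13),(.13,.16),(.16,.19),(.19,.21),(.21,.23),(.23,.25)):
    s=q[(q[:,2]>lo)&(q[:,2]<hi)]
    if len(s)>2: print(lo,hi,len(s),s.min(0).round(4),s.mean(0).round(4),s.max(0).round(4))
mm=np.zeros((480,640),np.uint8)+0; mm[m]=255
for t in((0.546,-.2035,.189),(0.4944,-.2134,.162+.046),(0.4944,-.2134,.162-.055)): print(proj("side",np.array(t)))
v,u=np.where(m); print(u.min(),u.max(),v.min(),v.max())
E
```

```text
0.05 0.1 9 [ 0.5223 -0.5038  0.0508] [ 0.5251 -0.5015  0.0571] [ 0.5287 -0.4993  0.0652]
0.1 0.13 42 [ 0.4851 -0.2503  0.1132] [ 0.493  -0.2213  0.1219] [ 0.4992 -0.1775  0.1297]
0.13 0.16 74 [ 0.483  -0.2656  0.13  ] [ 0.4933 -0.2158  0.1441] [ 0.5021 -0.1573  0.1588]
0.16 0.19 67 [ 0.4833 -0.2622  0.1601] [ 0.4895 -0.187   0.1759] [ 0.5008 -0.1549  0.1896]
0.19 0.21 51 [ 0.4843 -0.2565  0.1905] [ 0.4885 -0.1845  0.2009] [ 0.4939 -0.1643  0.209 ]
0.21 0.23 50 [ 0.4857 -0.2365  0.2103] [ 0.4903 -0.1962  0.2175] [ 0.4949 -0.1736  0.2299]
0.23 0.25 43 [ 0.4753 -0.2109  0.231 ] [ 0.4912 -0.2008  0.2428] [ 0.5093 -0.1936  0.2499]
[306.40517838 136.65310247]
[328.06469827 132.40787707]
[326.25953887 163.93251168]
322 344 110 169
```

Request:
drive_tool(
  plan="-1 0 0 3.5 0 -0.7 0; -1 0 0 0 0 0 0; -1 12 0 0 0 0 0; -1 12 0 0 0 0 0; -1 12 0 0 0 0 0",
)

```text
clock: 10.88
tcp_pos: [0.5323, -0.203, 0.2585]
orientation: [0.706, -0.705, -0.046, 0.043]
wrist_force: [-0.4, -0.6, -1.6]
finger_gap: 0.0076
```

```bash
python3 st.py 0.5907 -0.198 0.256 7.1
```

```text
t 10.88 tcp [ 0.5323 -0.203   0.2585] jawyaw 7.24 down [ 0.0048  0.0017 -1.    ] F [-0.4 -0.6 -1.6] T [ 0.02  0.04 -0.  ] gap 0.0076 q [-0.51  0.3   0.04  1.31  0.    0.94]
shift mm tool [58.5  2.8 -2.4] rot deg tool [-0.06  0.14  0.29]
```

Request:
drive_tool(
  plan="-1 12 0 -1 0 0 0.3; -1 12 1 -1 0 0 0; -1 12 1 0 0 0 0; -1 12 0 0 0 0 0; -1 6 0 0 0 0 0; -1 3 0 0 0 0 0; -1 0 0 0 0 0 0",
)

```text
clock: 11.75
tcp_pos: [0.5947, -0.197, 0.255]
orientation: [0.706, -0.705, -0.045, 0.046]
wrist_force: [0.8, -0.5, -1.8]
finger_gap: 0.0075
```

```bash
python3 st.py 0.5907 -0.198 0.225 7.1;  python3 - <<'E'
from h import *
from workcell import cams
n="side"
p,d=cams.read_camera(n); np.savez(f"pics/{n}6.npz",p=p,d=d)
a,b,c,e=(230,90,350,215)
cv2.imwrite(f"pics/{n}6.png",cv2.resize(p[b:e,a:c,::-1],None,fx=4,fy=4,interpolation=cv2.INTER_CUBIC))
E
```

```text
t 11.75 tcp [ 0.5947 -0.197   0.255 ] jawyaw 7.31 down [-0.0015  0.0017 -1.    ] F [ 0.8 -0.5 -1.8] T [-0.01  0.02  0.03] gap 0.0075 q [-0.45  0.42  0.2   1.36  0.    0.99]
shift mm tool [-4.  30.  -0.5] rot deg tool [-0.11  0.21 -0.07]
```

View pics/side6.png

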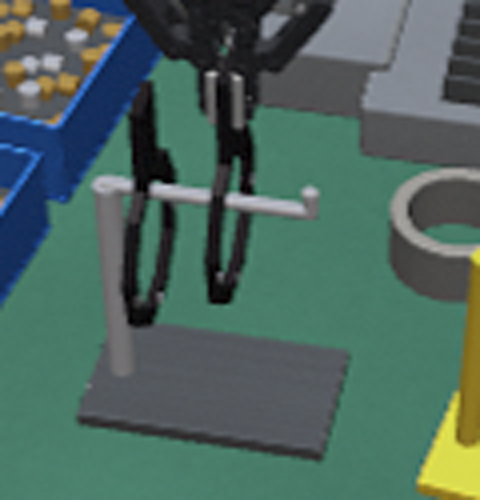

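The frame is threaded on the rod at (230,200), with a clear gap to the hung one at (150,200). Now lowering onto the rod.

Request:
drive_tool(
  plan="-1 -4 0 0 0 0 0; -1 0 6 0 0 0 0; -1 0 6 0 0 0 0; -1 0 6 0 0 0 0; -1 0 4 0 0 0 0; -1 0 0 0 0 0 0",
)

```text
clock: 12.55
tcp_pos: [0.5891, -0.1977, 0.2315]
orientation: [0.706, -0.705, -0.044, 0.045]
wrist_force: [-0.2, -0.7, -1.0]
finger_gap: 0.0073
```

```bash
python3 st.py 0.5907 -0.198 0.225 7.1
```

```text
t 12.55 tcp [ 0.5891 -0.1977  0.2315] jawyaw 7.25 down [-0.0022  0.0019 -1.    ] F [-0.2 -0.7 -1. ] T [-0.02 -0.01  0.03] gap 0.0073 q [-0.45  0.41  0.14  1.3   0.    0.99]
shift mm tool [ 1.6  6.4 -0.5] rot deg tool [-0.12  0.15 -0.11]
```

Request:
drive_tool(
  plan="-1 0 2 0 0 0 0; -1 0 2 0 0 0 0; -1 0 1 0 0 0 0",
)

```text
clock: 12.92
tcp_pos: [0.5893, -0.1977, 0.2265]
orientation: [0.706, -0.705, -0.044, 0.045]
wrist_force: [0.6, -0.1, -1.1]
finger_gap: 0.0075
```

```bash
python3 st.py 0.5907 -0.198 0.225 7.1
```

```text
t 12.93 tcp [ 0.5893 -0.1977  0.2265] jawyaw 7.26 down [-0.0016  0.0016 -1.    ] F [ 0.6 -0.1 -1.1] T [0.01 0.01 0.07] gap 0.0075 q [-0.45  0.41  0.13  1.29  0.    0.99]
shift mm tool [ 1.3  1.5 -0.4] rot deg tool [-0.1   0.16 -0.08]
```

Request:
drive_tool(
  plan="-1 0 1 0 0 0 0; -1 0 0 0 0 0 0",
)

```text
clock: 13.18
tcp_pos: [0.5894, -0.1978, 0.2254]
orientation: [0.706, -0.705, -0.044, 0.045]
wrist_force: [0.5, -0.9, -1.1]
finger_gap: 0.0076
```

Request:
drive_tool(
  plan="-1 0 1 0 0 0 0; -1 0 0 0 0 0 0",
)

```text
clock: 13.42
tcp_pos: [0.5896, -0.1979, 0.2251]
orientation: [0.706, -0.705, -0.045, 0.045]
wrist_force: [-0.5, -0.1, -1.4]
finger_gap: 0.0071
```

Request:
drive_tool(
  plan="-1 0 1 0 0 0 0; -1 0 0 0 0 0 0",
)

```text
clock: 13.68
tcp_pos: [0.5898, -0.198, 0.2249]
orientation: [0.706, -0.706, -0.045, 0.045]
wrist_force: [0.3, 0.2, -0.1]
finger_gap: 0.0071
```

Request:
drive_tool(
  plan="-1 0 1 0 0 0 0; -1 0 0 0 0 0 0",
)

```text
clock: 13.92
tcp_pos: [0.5899, -0.1982, 0.2248]
orientation: [-0.706, 0.706, 0.045, -0.044]
wrist_force: [0.1, -0.6, 0.2]
finger_gap: 0.0072
```

The load has gone from the wrist and the TCP height matches a frame centre at 130 mm, so it's seated. I'll open gently and only partway, because the first frame is close behind.

Request:
drive_tool(
  plan="-0.7 0 0 0 0 0 0; -0.6 0 0 0 0 0 0; -0.5 0 0 0 0 0 0; -0.4 0 0 0 0 0 0; -0.35 0 0 0 0 0 0",
  grip_force=20,
)

```text
clock: 14.55
tcp_pos: [0.5899, -0.1981, 0.2237]
orientation: [0.706, -0.706, -0.045, 0.045]
wrist_force: [-0.1, -0.4, 0.2]
finger_gap: 0.0275
```

```bash
python3 st.py 0.5907 -0.198 0.225 7.1;  python3 - <<'E'
from h import *
from workcell import cams
n="side"
p,d=cams.read_camera(n); np.savez(f"pics/{n}7.npz",p=p,d=d)
a,b,c,e=(230,90,350,215)
cv2.imwrite(f"pics/{n}7.png",cv2.resize(p[b:e,a:c,::-1],None,fx=4,fy=4,interpolation=cv2.INTER_CUBIC))
E
```

```text
t 14.55 tcp [ 0.5899 -0.1981  0.2237] jawyaw 7.26 down [ 6.e-04  4.e-04 -1.e+00] F [-0.1 -0.4  0.2] T [ 0.    0.   -0.01] gap 0.0275 q [-0.45  0.41  0.12  1.28  0.    0.99]
shift mm tool [ 0.8 -1.3 -0. ] rot deg tool [-0.02  0.16  0.03]
```

View pics/side7.png

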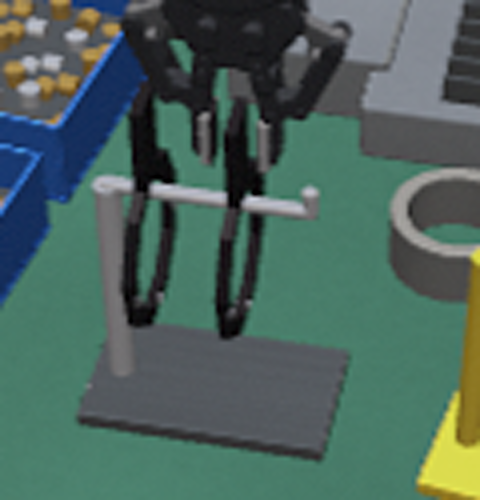

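The new frame hangs on the rod at (237,200), with the open fingers clear on both sides of its lug. Rising straight up.

Request:
drive_tool(
  plan="-0.35 0 -6 0 0 0 0; -0.35 0 -8 0 0 0 0; -0.35 0 -10 0 0 0 0; -0.35 0 -15 0 0 0 0; -0.35 0 -20 0 0 0 0; -0.35 0 -30 0 0 0 0; -0.35 -30 -30 0 0 0 0; -0.35 -50 0 0 0 0 0",
)

```text
clock: 15.6
tcp_pos: [0.5117, -0.2087, 0.3514]
orientation: [-0.705, 0.706, 0.047, -0.044]
wrist_force: [-0.3, -0.3, -0.1]
finger_gap: 0.0278
```

Request:
drive_tool(
  plan="-0.35 -50 0 0 0 0 0; -0.35 -40 0 0 0 0 0; -0.35 0 0 0 0 0 0; -0.35 0 0 0 0 0 0; -0.35 0 0 0 0 0 0; -0.35 0 0 0 0 0 0",
)

```text
clock: 16.35
tcp_pos: [0.4204, -0.221, 0.3572]
orientation: [-0.703, 0.709, 0.05, -0.041]
wrist_force: [-1.0, 0.2, 0.4]
finger_gap: 0.0279
```

```bash
python3 st.py;  python3 - <<'E'
from h import *
from workcell import cams
for n in("side","top"):
    p,d=cams.read_camera(n); np.savez(f"pics/{n}8.npz",p=p,d=d); cv2.imwrite(f"pics/{n}8.png",p[...,::-1])
    p0,d0=load(n,0)
    W=world(n,d);C=p.astype(int)
    B=(380,145,445,230) if n=="top" else (240,105,325,210)
    k=np.zeros((480,640),bool);k[B[1]:B[3],B[0]:B[2]]=1
    f=W[k&(C.max(-1)<70)&(W[...,2]>.06)&(W[...,2]<.26)]
    o=np.array([.6105,-.1955]);a=np.radians(7.1);e=np.array([np.cos(a),np.sin(a)]);g=np.array([-e[1],e[0]])
    s=(f[:,:2]-o)@e; t=(f[:,:2]-o)@g
    for nm,m in(("new",s<.01),("hung",(s>.015)&(s<.055))):
        if m.sum()>5: print(n,nm,m.sum(),"s",s[m].mean().round(4),"t",t[m].min().round(4),t[m].max().round(4),"z",f[m,2].min().round(3),f[m,2].max().round(3))
        lug=m&(f[:,2]>.2); low=m&(f[:,2]<.12)
        if lug.sum()>3 and low.sum()>3: print("  lug s,t",s[lug].mean().round(4),t[lug].mean().round(4),"low s",s[low].mean().round(4))
    hr=(190,265,265,355) if n=="side" else (215,175,285,225)
    for im,dd in((p0,d0),(p,d)):
        Wq=world(n,dd);c2=im.astype(int);k=np.zeros((480,640),bool);k[hr[1]:hr[3],hr[0]:hr[2]]=1
        h=Wq[k&(c2.min(-1)>150)&(Wq[...,2]<.02)&(Wq[...,2]>0)]; r=cv2.minAreaRect(h[:,:2].astype(np.float32)); print("holder",np.round(r[0],4),round(r[2],1))
E
```

```text
t 16.35 tcp [ 0.4204 -0.221   0.3572] jawyaw 7.39 down [ 0.0123 -0.0077 -0.9999] F [-1.   0.2  0.4] T [ 0.03 -0.02  0.01] gap 0.0279 q [-0.65  0.1   0.03  1.49  0.    0.79]
side new 385 s -0.0236 t -0.0524 0.0565 z 0.082 0.244
  lug s,t -0.0236 0.0122 low s -0.0234
side hung 415 s 0.0351 t -0.0472 0.0604 z 0.079 0.242
  lug s,t 0.035 0.0067 low s 0.0353
holder [0.5811 0.242 ] 75.3
holder [0.5806 0.2422] 74.6
top new 295 s -0.0226 t -0.059 0.0508 z 0.068 0.245
  lug s,t -0.0236 0.0049 low s -0.0223
top hung 317 s 0.0361 t -0.0561 0.0549 z 0.075 0.245
  lug s,t 0.0347 0.0001 low s 0.0365
holder [0.5821 0.245 ] 75.3
holder [0.5815 0.2457] 74.8
```

View pics/side8.png

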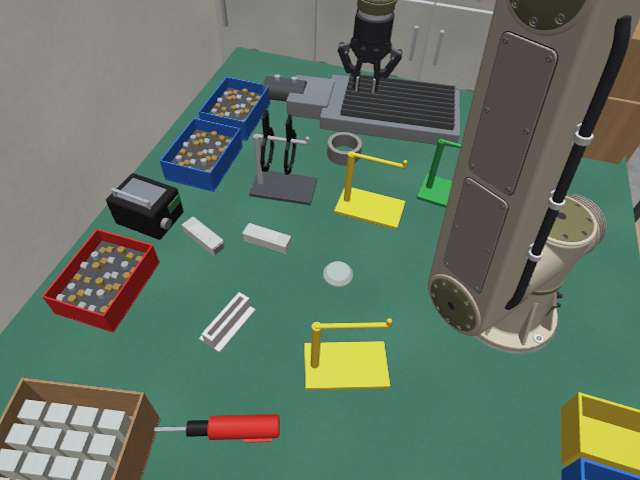

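View pics/top8.png

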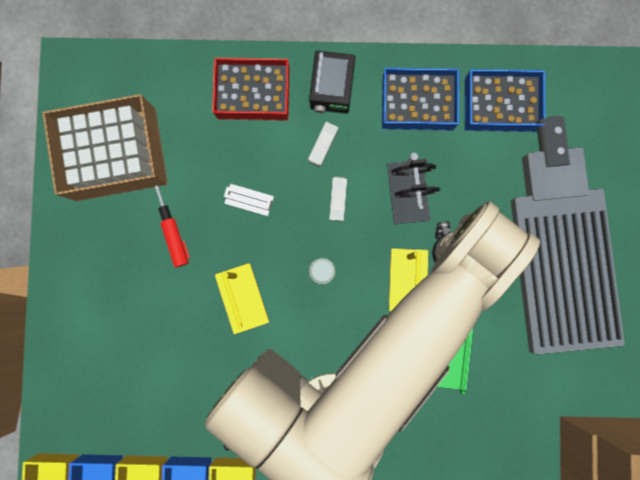

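Both frames now hang on the rod at (265,150) and (290,150) in the side view, and the other things look unmoved. The new frame may be rolled a few degrees, so I'll wait and measure it again.

Request:
drive_tool(
  plan="-0.35 0 0 0 0 0 0; -0.35 0 0 0 0 0 0; -0.35 0 0 0 0 0 0; -0.35 0 0 0 0 0 0; -0.35 0 0 0 0 0 0; -0.35 0 0 0 0 0 0; -0.35 0 0 0 0 0 0; -0.35 0 0 0 0 0 0",
)

```text
clock: 17.45
tcp_pos: [0.4206, -0.2208, 0.3564]
orientation: [-0.703, 0.708, 0.049, -0.042]
wrist_force: [-0.6, -0.0, 0.0]
finger_gap: 0.0276
```

```bash
cat > chk.py <<'E'
from h import *
from workcell import cams,monitor
o=np.array([.6105,-.1955]);a=np.radians(7.1);e=np.array([np.cos(a),np.sin(a)]);g=np.array([-e[1],e[0]])
for i in range(3):
  for n in("side","top"):
    p,d=cams.read_camera(n); W=world(n,d);C=p.astype(int)
    B=(380,145,445,230) if n=="top" else (240,105,325,210)
    k=np.zeros((480,640),bool);k[B[1]:B[3],B[0]:B[2]]=1
    f=W[k&(C.max(-1)<70)&(W[...,2]>.06)&(W[...,2]<.26)]
    s=(f[:,:2]-o)@e; t=(f[:,:2]-o)@g
    for nm,m in(("new",s<.01),("hung",(s>.015)&(s<.055))):
        lug=m&(f[:,2]>.2); low=m&(f[:,2]<.12)
        print(i,n,nm,"s",s[m].mean().round(4),"t range",t[m].min().round(4),t[m].max().round(4),"lug t",t[lug].mean().round(4),"top",t[m&(f[:,2]>.23)].mean().round(4),"low t",t[low].mean().round(4))
E
python3 chk.py
```

```text
0 side new s -0.0236 t range -0.0502 0.0554 lug t 0.012 top 0.0086 low t -0.0073
0 side hung s 0.0351 t range -0.049 0.0602 lug t 0.0068 top 0.0045 low t -0.002
0 top new s -0.0226 t range -0.0599 0.0513 lug t 0.0049 top 0.0058 low t -0.0063
0 top hung s 0.036 t range -0.0561 0.0544 lug t 0.0002 top -0.0005 low t -0.0018
1 side new s -0.0236 t range -0.0509 0.0582 lug t 0.0125 top 0.0096 low t -0.0065
1 side hung s 0.0351 t range -0.0487 0.0576 lug t 0.007 top 0.0046 low t -0.002
1 top new s -0.0226 t range -0.0591 0.0512 lug t 0.0045 top 0.0051 low t -0.0058
1 top hung s 0.036 t range -0.0567 0.0549 lug t 0.0003 top 0.0012 low t -0.0024
2 side new s -0.0236 t range -0.052 0.0585 lug t 0.0122 top 0.0098 low t -0.0091
2 side hung s 0.0351 t range -0.0494 0.0594 lug t 0.0072 top 0.0055 low t -0.0027
2 top new s -0.0227 t range -0.0594 0.0508 lug t 0.0044 top 0.0052 low t -0.0053
2 top hung s 0.036 t range -0.0562 0.0549 lug t -0.0001 top 0.0005 low t -0.0024
```

The new frame is static. It has about 4° of in-plane roll from friction on the rod, which still counts as hanging lug up. The first frame is at stand x 36 mm, as before. I'm handing in.

```bash
python3 -c "
from workcell import job
print(job.hand_in())"
```

```text
the job is handed in; nothing more can be done
None
```

The second frame now hangs on the hook rod in front of the first, lug up, and I handed the job in at about 18 s of the 54 s allowed. I gripped the lug across its thickness, pulled the frame straight up out of the holder and threaded its opening over the hook tip. I lowered it until the wrist no longer carried its weight, opened the fingers partway and backed off clear.

**Last checks:**
- **New frame:** it hangs still at about x −23 mm of the stand, on the robot's side of the first frame.
- **First frame:** it is at about x +36 mm of the stand, the same as before I started.
- **Holder:** it stands upright and measured within about 1 mm and 1° of where it began.
- **Other things on the bench:** they look unmoved in both final pictures. I compared these by eye and did not measure them.
- **Forces:** wrist readings stayed under about 2 N throughout.

**Not perfect:** the new frame hangs rolled about 4° in its own plane, with its lug about 5 mm to one side. Friction on the rod holds it there. I left it, since nudging it could have disturbed the first frame. The two cameras also disagreed by up to about 5 mm along the frame's width, so I compared positions only within the same camera.

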